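Set the double hotplate for the saucepan

ROBOT

A 6-joint arm with a two-finger parallel gripper is mounted at the origin on a cart in front of the work surface, level with it; the furniture and walls round the work are solid. World frame = base frame: x ahead of the robot, y to its left, z up, the work surface at z = 0. Lengths are in m, angles in rad, forces in N, time in s.
With the tool pointing down it reaches from about 0.325 to 0.775 m from the base axis. Payload 5.5 kg.
Tool frame: the origin (TCP) lies at the very end of the fingers, on their centre line; the grasp point (between the pads) lies 19 mm behind it; z points along the fingers, y is the line along which they close (so a half turn about z gives the same grasp; the last joint's range is limited). The gripper opens to 85 mm and grips with 20 to 120 N. Pads are 22 mm wide; open, the fingers measure 114 mm over their backs; the gripper's body (76 mm by 85 mm) begins 54 mm behind the grasp point. The pads swing forward as they close: fully open they stand 13 mm farther back than shut.
Start: joints at [-1.245, 0.091, 1.231, -0, 1.82, -0.057], TCP at [0.224, -0.557, 0.21] pointing down, gripper open.
Joint ranges: [-2.87, 2.87], [-0.86, 2.18], [0.17, 2.46], [-1.51, 4.65], [0.06, 2.69], [-2.65, 2.65]. Speed limits (rad/s): [2.57, 2.57, 3.01, 3.14, 3.14, 3.14].

INTERFACE

Orientations are given as a rotation vector (axis times angle).
In Python, from rig import sensors, cams, close_job gives the robot as it stands.
- The arm moves only by the tool play_rows, never from a script. Its argument "commands" is a list of rows, each a list of 4 numbers: the shift along the tool's x, y, z in m, then the turn about the tool's z in rad. In form: [[x, y, z, twist], ...]. A call has 1 to 5 rows; each row shifts and turns the commanded pose from where the row before left it, along the tool's axes as they then stand; what a row does not reach is not made up. A row lasts 1/12 s, in which the tool goes at most 41.7 mm and 7.16 degrees, less where a joint would pass 70% of its speed; a pose out of reach is approached as far as the arm can. A call is refused whole if a number of a shift passes 0.0417 or a number of a turn 0.125, either way. A call with a gripper value outside its range is refused whole. "claw" is the finger opening in m, from 0 to 0.0854, set as the call begins (left out, the last holds). The fingers move at their own pace and stop on an object; "force" is the grip in N (left out, the last holds). Time passes only in rows, so rows that do not move let the fingers close. It gives the time, the measured TCP pose, the force, the opening and the grip force at its end, in the units of the state.
- sensors.observe(): the state, without advancing time (a new reading comes with each control period).
- cams.camera(name): name is "scene" or "top"; returns a dict with "img" (480x640x3 uint8, red, green, blue), "depth" (480x640 float32, m along the optical axis (not along the pixel's ray), 0 where there is no reading), "fx", "fy", "cx", "cy" (pixels), "R" (3x3) and "t" (3): a world point X has camera coordinates R X + t. Camera axes: x right, y down, z forward; pixel columns grow to the right and rows downward; lengths in m; the calibration is good to about 2 mm. A picture is of the moment at which its call begins.
- close_job(): hands the job in; it is judged then, once.
The state is a dict: "t": time; "joint_pos": joint angles; "qvel": joint speeds; "joint_efforts": joint torques, N m; "position": TCP position; "tool_rot": TCP orientation; "contact_force": force on the tool from outside, world axes, zero at the start; "moment": the same for the moment, N m; "grip_width": finger opening in m; "finger_force": force on a finger pad.
Only numpy, scipy, OpenCV 4.12 (cv2) and the standard library are available. Lean on these libraries where they do the work, as an engineer would, in place of code of your own. Each camera call takes 0.05 s, during which the arm holds its last target. There are 200 camera calls.

TASK

With a fingertip, gently push the two dials round, click by click: bring the dial in front of the plate that carries the saucepan to mark four, and the dial in front of the other plate to off. Then press the start button between the dials and leave it released. Do not grip or force the dials, do not shift the saucepan or the tin on the plates, and leave the lemon, lime and garlic alone.

Things in the scene. Friction and masses are not known exactly. Their poses are not given: they have to be found in the camera images.
- hob: double hotplate, white box 280 mm deep (x) by 460 wide (y), top face 60 mm above the worktop, fixed. Origin: centre of its underside; its front, with a steel control panel, faces its -x, to the robot; +y is its left. Plate centres 52 mm behind and 110 mm left and right of the origin; dial axes 95 mm in front and 110 mm left and right, each before its plate; start button 95 mm in front, midway.
- plate_left (a point): centre of the top of the left (+y) dark plate, which is 156 mm across, its top 72 mm above the worktop
- plate_right (a point): centre of the top of the right (-y) plate
- dial_left (a joint): left dial, rad: 0 = off, grows clockwise from above. Clicks every 40 degrees: off 0, marks one to five 0.698, 1.396, 2.094, 2.793, 3.491; let go, it springs to the nearest. Stops 0.25 rad beyond either end. A click takes about 2 to 5 N at the fin. Starts at off, one or two (may still be settling). Panel: round dot = off, at 9 o'clock (hob's +y); five bars, longer clockwise, = one to five
- dial_right (a joint): right dial, the same as the left one: same joint values, clicks, stops and marks; mark four is 160 degrees clockwise from the dot
- fin_left: cap of the left dial. Origin on its axis at the hob's top face (60 mm above the worktop), z up. Black disc, radius 38 mm, top 12 mm above the origin, with a standing fin as pointer: 9 mm thick, from 14 to 38 mm out from the axis along the cap's own +y, top 33.5 mm above the origin. Push the fin sideways, moving in an arc about the axis.
- fin_right: the turning cap of the right dial, the same as the left one
- dial_left_tip (a point): point in the left fin, 30 mm out from the axis and 22.5 mm above the hob's top face: the height and radius at which to push
- dial_right_tip (a point): the same point of the right fin
- start_button (a joint): start button, travel in m: 0 released, 0.006 fully down; springs back by itself; fully down takes 5 N; it counts as pressed beyond 0.004
- start_button_top (a point): centre of the top of the start button's grey cap (24 mm across), 22 mm above the hob's top face when released
- pot: small open steel saucepan with two loop handles, 120 mm across (163 mm over the handles), 58 mm high, on one of the two plates, loose. Origin: centre of its underside
- tin: food tin 76 mm across and 58 mm high, set down on the other plate, loose. Origin: centre of its underside
- lemon: lemon, 71 mm, loose on the worktop to the right of the hob
- lime: lime, 60 mm, loose beside the lemon
- garlic: garlic bulb, 56 mm, loose there too
Mind the look-alikes: they are no part of the job. There is more than one size of the pot; the job needs the larger.

How it is judged:
On the way, in this order (a step that is already met when the one before it is completed fails the run):
1. the dial of the saucepan's plate stands at mark four and the other dial at off (((horizontal distance between pot and plate_left below 0.05 m and value of joint dial_left between 2.643 and 2.943 rad and value of joint dial_right between -0.15 and 0.15 rad) or (horizontal distance between pot and plate_right below 0.05 m and value of joint dial_right between 2.643 and 2.943 rad and value of joint dial_left between -0.15 and 0.15 rad))), for 0.3 s.
2. then the start button is pressed (value of joint start_button above 0.004 m), for 0.04 s.
At the end, for the whole second after the job is handed in: the dial of the plate with the saucepan (centre within 50 mm of the plate's centre) is at mark four (2.793 rad) and the other at off (0), each within 0.15 rad; the start button is back up (under 2 mm); saucepan and tin stand upright and still on their plates (((horizontal distance between pot and plate_left below 0.05 m and value of joint dial_left between 2.643 and 2.943 rad and value of joint dial_right between -0.15 and 0.15 rad) or (horizontal distance between pot and plate_right below 0.05 m and value of joint dial_right between 2.643 and 2.943 rad and value of joint dial_left between -0.15 and 0.15 rad)) and value of joint start_button below 0.002 m and linear speed of pot below 0.02 m/s and angle between each of pot, tin's own z axis and vertical below 0.1 rad); the robot touches nothing.
It fails at once if the saucepan or the tin is shifted or lifted (over 20 mm) (distance of any of pot, tin from where it was at the start of the episode above 0.02 m).
It fails at once if the lemon, lime or garlic is disturbed (over 30 mm) (distance of any of lemon, lime, garlic from where it was at the start of the episode above 0.03 m).
It fails at once if a dial is gripped or forced (over 30 N on it) (contact force between the fingers and fin_left above 30 N or contact force between the fingers and fin_right above 30 N).
It also fails if it takes over 69 s, if anything falls off the work surface, if the arm or the gripper's body presses on something with over 40 N, if the wrist force passes 120 N, or if a joint passes its speed limit or range.

## Working session

There is one attempt and no reset: what is moved stays moved. The work goes in short steps, Python scripts to look and compute and a tool call to move; the robot and the scene stay as the last step left them, time stands still between calls to the robot, and variables do not carry over. Pictures are saved under pics/ and viewed, at most 10 in all, crops included, and the job is handed in when it is done.

Besides the shell and the picture viewer there is one more tool, called after ">>>" as name([rows], argument=value, ...), one row to a line, values as JSON. play_rows: Moves the arm, as the interface text tells. Its arguments: {"type":"object","properties":{"commands":{"type":"array"},"claw":{"type":"number"},"force":{"type":"number"}},"required":["commands"]}

```bash
ls; mkdir -p pics
python3 - <<'E'
from rig import sensors,cams
import cv2,numpy as np
s=sensors.observe();print(s)
for n in("top","scene"):
    c=cams.camera(n);cv2.imwrite(f"pics/{n}0.png",c["img"][:,:,::-1]);np.savez(f"{n}0.npz",**c)
    print(n,c["fx"],c["cx"],c["cy"],c["R"].round(3).tolist(),c["t"])
E
```

```text
pics
{'t': 0.0, 'joint_pos': array([-1.24468918e+00,  9.18741309e-02,  1.23191343e+00, -6.21513175e-06,
        1.81982792e+00, -5.66930669e-02]), 'qvel': array([ 0.00151767, -0.00077403,  0.00011706, -0.00257524, -0.00117405,
        0.00129174]), 'joint_efforts': array([-1.82589120e-03, -4.58726048e+01, -4.18024564e+01, -4.63247325e-04,
        1.15960636e-02, -1.08552399e-05]), 'position': array([ 0.22400194, -0.55624828,  0.20882624]), 'tool_rot': array([-3.08225688e+00, -5.97253022e-01,  4.35831314e-04]), 'contact_force': array([ 0.52106233, -0.0503011 ,  0.00259404]), 'moment': array([-0.00541754,  0.0255778 , -0.06048745]), 'finger_force': 0.0, 'grip_width': 0.08519801627289131}
top 542.7906856931578 315.3031228116062 244.0431850943174 [[0.167, -0.986, 0.008], [-0.932, -0.16, -0.325], [0.322, 0.047, -0.946]] [-0.29648688  0.50614311  1.44784806]
scene 596.0948303996176 319.86350946722945 237.92469122131556 [[0.987, -0.159, -0.019], [-0.099, -0.513, -0.853], [0.126, 0.844, -0.522]] [-0.56847889  0.01898804  1.54953089]
```

View pics/top0.png

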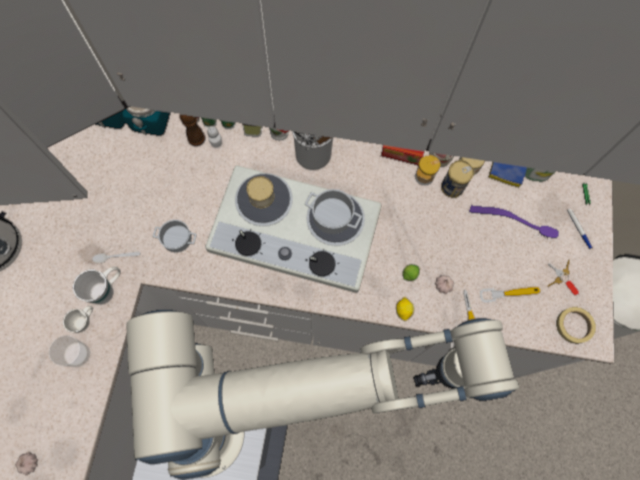

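View pics/scene0.png

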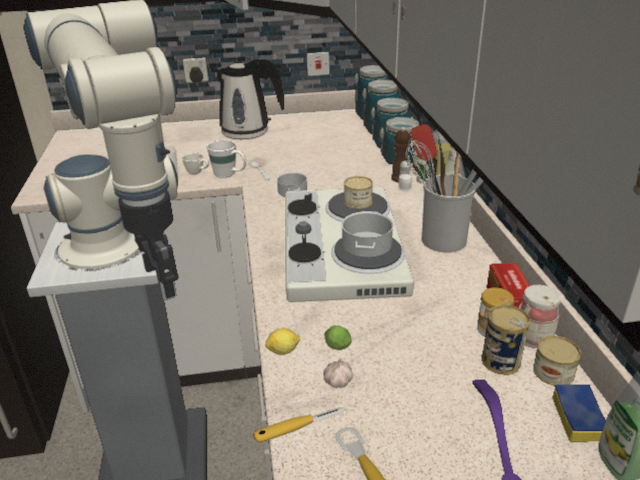

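Top view: hob centre ≈(295,228). There are two saucepans: the one at (335,212) on the right plate, and a smaller one at (175,235) on the worktop. The first is larger and stands on a plate, so it is the one meant. The tin is at (262,195) on the left plate, and the dials are at (248,243) left and (322,263) right. I'll measure these and confirm in a crop.

```bash
cat > h.py <<'E'
import numpy as np,cv2
from rig import sensors,cams
def ray(c,u,v,z):
    R,t=c["R"],c["t"];o=-R.T@t;d=R.T@np.array([(u-c["cx"])/c["fx"],(v-c["cy"])/c["fy"],1]);return o+d*(z-o[2])/d[2]
def proj(c,X):
    p=c["R"]@X+c["t"];return np.array([c["fx"]*p[0]/p[2]+c["cx"],c["fy"]*p[1]/p[2]+c["cy"]])
def ortho(c,cen,half,z,n=600):
    "metric picture of plane z: up=+x, left=+y"
    w=np.float32([[cen[0]+half,cen[1]+half],[cen[0]+half,cen[1]-half],[cen[0]-half,cen[1]-half],[cen[0]-half,cen[1]+half]])
    src=np.float32([proj(c,np.array([*p,z])) for p in w]);dst=np.float32([[0,0],[n,0],[n,n],[0,n]])
    return cv2.warpPerspective(c["img"],cv2.getPerspectiveTransform(src,dst),(n,n),flags=cv2.INTER_CUBIC)
E
python3 - <<'E'
from h import *
c=dict(np.load("top0.npz"))
for n,u,v,z in(("dl",248,243,.072),("dr",322,263,.072),("btn",285,254,.082),("pot",334,210,.12)):print(n,ray(c,u,v,z).round(4))
c0=(ray(c,248,243,.072)+ray(c,322,263,.072))/2
o=ortho(c,c0[:2],.15,.072);cv2.imwrite("pics/o1.png",o[:,:,::-1])
# hob outline from dark/steel corners at top face
hsv=cv2.cvtColor(c["img"],cv2.COLOR_RGB2HSV)
print("depth heights",[ (lambda p:p.round(4))((np.array(c["R"]).T@(np.array([(u-c["cx"])/c["fx"],(v-c["cy"])/c["fy"],1])*c["depth"][v,u]-c["t"]))) for u,v in((248,243),(322,263),(285,254),(270,265))])
E
```

```text
dl [ 0.524  -0.0169  0.072 ]
dr [ 0.5009 -0.2346  0.072 ]
btn [ 0.5064 -0.128   0.082 ]
pot [ 0.6461 -0.244   0.12  ]
depth heights [array([ 0.5239, -0.017 ,  0.0725]), array([ 0.5012, -0.2346,  0.071 ]), array([ 0.5064, -0.128 ,  0.0818]), array([ 0.4753, -0.0891,  0.0545])]
```

View pics/o1.png

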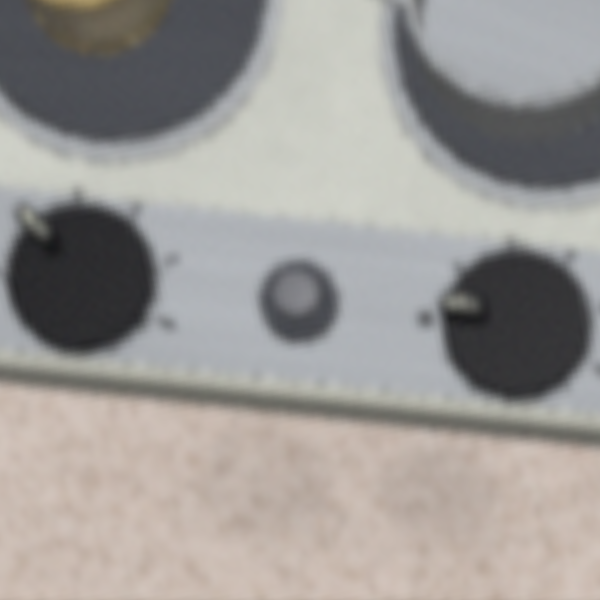

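```bash
cat >> h.py <<'E'
def cloud(c):
    v,u=np.mgrid[:480,:640];d=c["depth"];P=np.stack([(u-c["cx"])/c["fx"]*d,(v-c["cy"])/c["fy"]*d,d],-1)
    return (P-c["t"])@c["R"]
E
python3 - <<'E'
from h import *
for n in("top","scene"):
    c=dict(np.load(n+"0.npz"));P=cloud(c);print(n,"cam",(-c["R"].T@c["t"]).round(3))
    dark=c["img"].max(2)<75
    for g in((.524,-.017),(.501,-.235)):
        m=dark&(np.hypot(P[...,0]-g[0],P[...,1]-g[1])<.05)&(abs(P[...,2]-.072)<.006)
        q=P[m];e,r=cv2.minEnclosingCircle(q[:,:2].astype(np.float32));print("dial",e,r,np.median(q[:,2]),len(q))
        cn=np.argwhere(m)[:,::-1].astype(np.int32);h=cv2.convexHull(cn);el=cv2.fitEllipse(h);print("  ell",ray(c,*el[0],.072).round(4))
        f=P[(np.hypot(P[...,0]-g[0],P[...,1]-g[1])<.042)&(P[...,2]>.082)&(P[...,2]<.1)]
        if len(f):print("  fin",f.mean(0).round(4),f[:,2].max(),len(f))
    m=(np.hypot(P[...,0]-.507,P[...,1]+.128)<.02)&(P[...,2]>.078)&(P[...,2]<.09)
    print("btn",P[m].mean(0).round(4),m.sum())
    for nm,g,z in(("pot",(.64,-.245),.13),("tin",(.67,-.03),.13)):
        m=(np.hypot(P[...,0]-g[0],P[...,1]-g[1])<.12)&(abs(P[...,2]-z)<.005)
        if m.sum()>5:e,r=cv2.minEnclosingCircle(P[m][:,:2].astype(np.float32));print(nm,e,r,m.sum())
E
```

```text
top cam [ 0.056 -0.279  1.536]
dial (0.5224282145500183, -0.015182520262897015) 0.036514557898044586 0.07196245978155102 413
  ell [ 0.523  -0.0162  0.072 ]
  fin [0.5411 0.0014 0.0919] 0.09663413509815896 30
dial (0.500121533870697, -0.23359304666519165) 0.03557610139250755 0.07224841246646654 388
  ell [ 0.4994 -0.2339  0.072 ]
  fin [ 0.5023 -0.2117  0.0911] 0.09794095533850208 32
btn [ 0.5104 -0.1257  0.0817] 48
pot (0.6367017030715942, -0.24196907877922058) 0.07663509994745255 204
tin (0.6717945337295532, -0.026881948113441467) 0.03918211907148361 395
scene cam [ 0.368 -1.388  0.814]
dial (0.5257150530815125, -0.02140347845852375) 0.03726893663406372 0.07250982088893942 307
  ell [ 0.5261 -0.024   0.072 ]
  fin [ 0.5432 -0.0012  0.0891] 0.09670974619540686 43
dial (0.5027534365653992, -0.23849329352378845) 0.037422094494104385 0.07224428044107523 458
  ell [ 0.5018 -0.2428  0.072 ]
  fin [ 0.5044 -0.215   0.0911] 0.09754686926970534 39
btn [ 0.514  -0.128   0.0815] 45
pot (0.6487314105033875, -0.23952928185462952) 0.06276658922433853 309
tin (0.6738541126251221, -0.026234081014990807) 0.04309046268463135 325
```

The crop confirms that the pot stands on the right plate, with its dial fin at (465,303) pointing at the dot, so off. The left fin at (35,222) is on mark one. So the right dial goes from 0 to four clockwise, and the left one from one to off counter-clockwise. Heights and spacing (219 mm against the given 220) check out. I'll start with the left dial.

>>> play_rows([
  [0.0252,-0.0186,0,0],
  [0.0252,-0.0186,0,0],
  [0.0252,-0.0186,0,0],
  [0.0252,-0.0186,0,0],
  [0.0252,-0.0186,0,0],
], claw=0, force=20)

```text
t: 0.52
position: [0.3066, -0.4218, 0.2093]
tool_rot: [-3.083, -0.597, 0.001]
contact_force: [0.0, -0.4, 0.1]
grip_width: 0.0255
finger_force: 0.0
```

>>> play_rows([
  [0.0252,-0.0186,0,0],
  [0.0252,-0.0186,0,0],
  [0.0252,-0.0186,0,0],
  [0.0252,-0.0186,0,0],
  [0.0252,-0.0186,0,0],
])

```text
t: 0.93
position: [0.3888, -0.2884, 0.2096]
tool_rot: [-3.084, -0.597, 0.0]
contact_force: [0.5, 0.2, 0.7]
grip_width: -0.0
finger_force: 0.0
```

>>> play_rows([
  [0.0252,-0.0186,0,0],
  [0.0252,-0.0186,0,0],
  [0.0252,-0.0186,0,0],
  [0.0252,-0.0186,0,0],
  [0.0252,-0.0186,0,0],
])

```text
t: 1.35
position: [0.4709, -0.155, 0.2096]
tool_rot: [-3.084, -0.598, 0.001]
contact_force: [0.8, -0.2, 0.3]
grip_width: 0.0
finger_force: 0.0
```

>>> play_rows([
  [0.0252,-0.0186,0,0],
  [0.0252,-0.0186,0,0],
  [0.0252,-0.0186,0,0],
  [0.0252,-0.0186,0,0],
  [0.0252,-0.0186,0,0],
])

```text
t: 1.77
position: [0.5531, -0.0217, 0.2095]
tool_rot: [-3.084, -0.598, 0.001]
contact_force: [0.3, -0.8, 1.3]
grip_width: 0.0001
finger_force: 0.0
```

>>> play_rows([
  [0,0,0,-0.1],
  [0,0,0,-0.1],
  [0,0,0,-0.1],
  [0,0,0,-0.1],
  [0,0,0,-0.1],
])

```text
t: 2.18
position: [0.5525, -0.023, 0.2093]
tool_rot: [-2.836, -1.349, 0.002]
contact_force: [-1.1, -0.6, -0.4]
grip_width: 0.0002
finger_force: 0.0
```

>>> play_rows([
  [0,0,0,-0.1],
  [0,0,0,-0.1],
  [0,0,0,-0.1],
  [0,0,0,-0.1],
  [0,0,0,-0.1],
])

```text
t: 2.6
position: [0.5525, -0.0232, 0.2094]
tool_rot: [-2.415, -2.009, 0.001]
contact_force: [-0.0, 0.0, -0.1]
grip_width: -0.0003
finger_force: 0.0
```

>>> play_rows([
  [0,0,0,-0.1],
  [0,0,0,-0.1],
  [0,0,0,-0.1],
  [0,0,0,-0.1],
  [0,0,0,-0.1],
])

```text
t: 3.02
position: [0.5525, -0.0233, 0.2094]
tool_rot: [-1.843, -2.543, 0.001]
contact_force: [0.2, 0.4, 0.2]
grip_width: -0.0001
finger_force: 0.0
```

>>> play_rows([
  [0,0,0,0],
  [0,0,0,0],
])

```text
t: 3.18
position: [0.5525, -0.0232, 0.2095]
tool_rot: [-1.853, -2.536, 0.001]
contact_force: [0.4, 0.6, 0.6]
grip_width: -0.0002
finger_force: 0.0
```

>>> play_rows([
  [0,0,0.03,0],
  [0,0,0.03,0],
  [0,0,0.03,0],
  [0,0,0.02,0],
  [0,0,0.0175,0],
])

```text
t: 3.6
position: [0.5516, -0.0231, 0.0797]
tool_rot: [-1.852, -2.534, 0.002]
contact_force: [0.4, 0.6, 0.3]
grip_width: 0.0001
finger_force: 0.0
```

>>> play_rows([
  [0,0,0,0],
  [0,0,0,0],
])

```text
t: 3.77
position: [0.5519, -0.0232, 0.0815]
tool_rot: [-1.851, -2.536, 0.002]
contact_force: [-1.1, -0.9, 0.8]
grip_width: 0.0003
finger_force: 0.0
```

Run:
```python
from h import *
c=cams.camera("scene");a=proj(c,np.array([.5235,-.0167,.08])).astype(int);print(a)
i=c["img"][a[1]-60:a[1]+40,a[0]-65:a[0]+65];cv2.imwrite("pics/s2.png",cv2.resize(i[:,:,::-1],None,fx=6,fy=6,interpolation=cv2.INTER_CUBIC))
```

```text
[300 202]
```

View pics/s2.png

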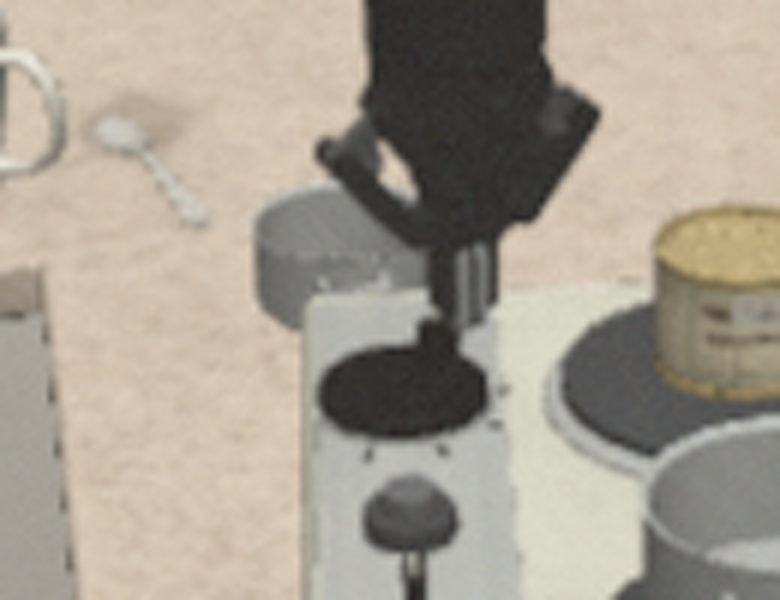

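Run:
```python
from h import *
c=dict(np.load("scene0.npz"))
for X in ((.552,-.0232,.0815),(.545,.0046,.0935),(.545,.0046,.072),(.5235,-.0167,.072)):
    print(X,(proj(c,np.array(X))-[235,142])*6)
```

```text
(0.552, -0.0232, 0.0815) [459.88792314 361.33174005]
(0.545, 0.0046, 0.0935) [434.124937   309.46887807]
(0.545, 0.0046, 0.072) [435.57619361 352.74730501]
(0.5235, -0.0167, 0.072) [393.81055552 379.63308435]
```

>>> play_rows([
  [0.0013,0.0007,0,-0.05],
  [0.0013,0.0007,0,-0.05],
  [0.0013,0.0007,0,-0.05],
  [0.0013,0.0007,0,-0.05],
  [0.0013,0.0007,0,-0.05],
])

```text
t: 4.23
position: [0.5545, -0.016, 0.0852]
tool_rot: [1.515, 2.748, 0.002]
contact_force: [-0.6, -0.0, 0.4]
grip_width: 0.0
finger_force: 0.0
```

>>> play_rows([
  [0.0013,0.0008,0,-0.05],
  [0.0013,0.0008,0,-0.05],
  [0.0013,0.0008,0,-0.05],
  [0.0013,0.0008,0,-0.05],
  [0.0013,0.0008,0,-0.05],
])

```text
t: 4.65
position: [0.5537, -0.0084, 0.0852]
tool_rot: [1.16, 2.915, 0.002]
contact_force: [-0.5, -0.5, -0.2]
grip_width: 0.0001
finger_force: 0.0
```

>>> play_rows([
  [0.0013,0.0007,0,-0.05],
  [0.0013,0.0007,0,-0.05],
])

```text
t: 4.82
position: [0.5527, -0.0056, 0.0852]
tool_rot: [1.013, 2.97, 0.002]
contact_force: [0.1, -0.6, 0.1]
grip_width: -0.0001
finger_force: 0.0
```

>>> play_rows([
  [0.0014,0.0008,0,-0.05],
  [0.0013,0.0007,0,-0.05],
])

```text
t: 4.98
position: [0.5514, -0.0027, 0.0852]
tool_rot: [0.863, 3.017, 0.001]
contact_force: [0.5, -0.5, -0.8]
grip_width: 0.0001
finger_force: 0.0
```

Run:
```python
from h import *
c=cams.camera("scene");s=sensors.observe();print(s["position"],s["contact_force"],s["tool_rot"])
i=c["img"][142:242,235:365];cv2.imwrite("pics/s3.png",cv2.resize(i[:,:,::-1],None,fx=6,fy=6,interpolation=cv2.INTER_CUBIC))
```

```text
[ 0.55130968 -0.00253249  0.0851181 ] [ 0.88539167  0.40869259 -0.01215849] [8.58582940e-01 3.01817467e+00 1.49412927e-03]
```

View pics/s3.png

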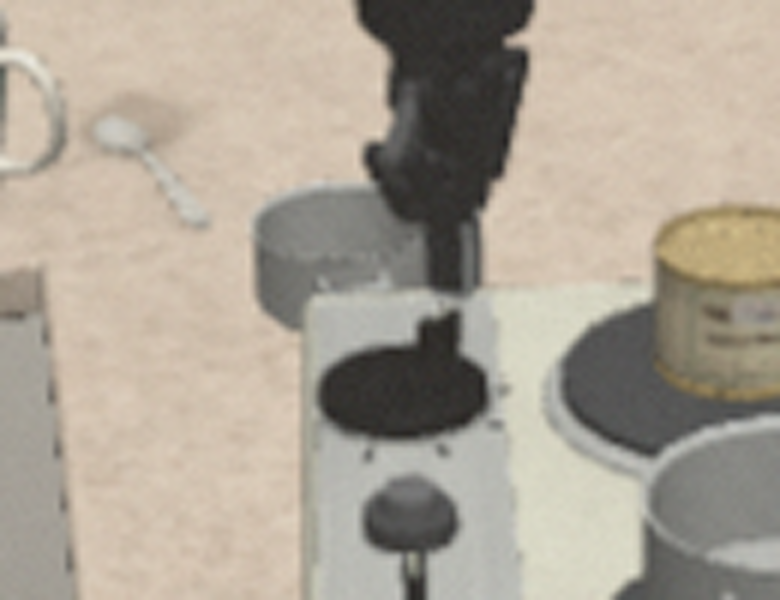

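The picture shows the fingertip ending at (452,290), visibly above the fin top at (440,318), which hasn't moved. I'll measure the tip height from depth.

Run:
```python
from h import *
s=sensors.observe();p=s["position"];print(p,s["joint_pos"].round(3),s["grip_width"])
for n in("scene","top"):
    c=cams.camera(n);np.savez(n+"1.npz",**c);P=cloud(c)
    m=(np.hypot(P[...,0]-p[0],P[...,1]-p[1])<.04)&(P[...,2]>.078)&(P[...,2]<.2)&(c["depth"]>0)
    q=P[m];z=q[:,2]
    for a in np.arange(.078,.16,.006):
        k=(z>=a)&(z<a+.006)
        if k.any():print(n,round(a,3),k.sum(),q[k].min(0).round(3)[:2],q[k].max(0).round(3)[:2])
    print("proj",proj(c,p),proj(c,p+[0,0,.02]))
```

```text
[ 0.55130968 -0.00253249  0.0851181 ] [-0.066 -0.032  1.577  0.     1.593 -1.083] -6.181006535620326e-05
scene 0.078 24 [ 0.533 -0.012] [0.555 0.011]
scene 0.084 8 [ 0.535 -0.01 ] [0.552 0.004]
scene 0.09 23 [ 0.535 -0.015] [0.552 0.012]
scene 0.096 1 [ 0.543 -0.003] [ 0.543 -0.003]
scene 0.102 2 [ 0.55  -0.009] [ 0.553 -0.009]
scene 0.108 15 [ 0.54  -0.015] [ 0.562 -0.003]
scene 0.114 17 [ 0.54  -0.017] [ 0.562 -0.004]
scene 0.12 22 [ 0.538 -0.021] [0.562 0.003]
scene 0.126 18 [ 0.539 -0.019] [0.562 0.002]
scene 0.132 23 [ 0.539 -0.02 ] [0.563 0.   ]
scene 0.138 19 [ 0.541 -0.019] [0.564 0.004]
scene 0.144 6 [ 0.538 -0.015] [0.566 0.003]
scene 0.15 19 [ 0.527 -0.031] [0.577 0.016]
scene 0.156 42 [ 0.524 -0.04 ] [0.577 0.02 ]
proj [310.19866184 197.41356881] [309.98941848 190.6327004 ]
top 0.078 12 [ 0.515 -0.028] [0.545 0.014]
top 0.084 2 [ 0.535 -0.004] [0.538 0.004]
top 0.09 14 [ 0.532 -0.008] [0.547 0.011]
top 0.096 5 [ 0.533 -0.006] [0.539 0.001]
top 0.102 1 [ 0.54  -0.003] [ 0.54  -0.003]
top 0.108 2 [ 0.541 -0.006] [0.542 0.005]
top 0.114 3 [ 0.539 -0.004] [0.541 0.001]
top 0.12 3 [ 0.537 -0.003] [0.544 0.007]
top 0.126 4 [ 0.537 -0.006] [0.544 0.006]
top 0.138 2 [ 0.535 -0.011] [ 0.537 -0.003]
top 0.144 1 [ 0.534 -0.007] [ 0.534 -0.007]
top 0.15 2 [ 0.525 -0.02 ] [ 0.536 -0.012]
top 0.156 11 [ 0.525 -0.024] [ 0.54  -0.009]
proj [244.51474408 231.75191873] [243.6912878  229.28731807]
```

Depth and picture agree that the real fingertip end is about 22 mm higher than the reported TCP (xy is right). I'll go back clear of the fin and lower it in small, force-watched steps.

>>> play_rows([
  [-0.0025,-0.0017,0,0.1],
  [-0.0025,-0.0017,0,0.1],
  [-0.0025,-0.0017,0,0.1],
  [-0.0025,-0.0017,0,0.1],
  [-0.0025,-0.0017,0,0.1],
])

```text
t: 5.55
position: [0.554, -0.0177, 0.0837]
tool_rot: [1.596, 2.704, 0.001]
contact_force: [0.1, -0.7, -0.2]
grip_width: -0.0001
finger_force: 0.0
```

>>> play_rows([
  [-0.0025,-0.0017,0,0.1],
  [-0.0025,-0.0017,0,0.1],
  [0,0,0.004,0],
  [0,0,0.004,0],
  [0,0,0,0],
])

```text
t: 5.97
position: [0.5522, -0.0233, 0.0736]
tool_rot: [-1.846, -2.541, 0.001]
contact_force: [0.2, -0.6, -0.5]
grip_width: -0.0003
finger_force: 0.0
```

>>> play_rows([
  [0,0,0.003,0],
  [0,0,0,0],
  [0,0,0,0],
])

```text
t: 6.22
position: [0.5524, -0.0232, 0.0712]
tool_rot: [-1.848, -2.54, 0.0]
contact_force: [0.8, -0.9, -0.5]
grip_width: 0.0
finger_force: 0.0
```

```bash
cat > tip.py <<'E'
from h import *
s=sensors.observe();p=s["position"];print(p,s["contact_force"],s["tool_rot"])
c=cams.camera("scene");P=cloud(c)
m=(np.hypot(P[...,0]-p[0],P[...,1]-p[1])<.024)&(P[...,2]>.075)&(P[...,2]<.15)&(c["depth"]>0)
q=P[m]
for a in np.arange(.075,.13,.005):
    k=(q[:,2]>=a)&(q[:,2]<a+.005)
    if k.any():print(round(a,3),k.sum(),q[k].min(0).round(3)[:2],q[k].max(0).round(3)[:2])
E
python3 tip.py
```

```text
[ 0.55241927 -0.02320242  0.07123212] [ 0.8460654  -0.8900422  -0.52179502] [-1.84802015e+00 -2.54003047e+00  3.28315465e-04]
0.075 18 [ 0.532 -0.042] [ 0.557 -0.003]
0.08 4 [ 0.542 -0.008] [ 0.548 -0.002]
0.085 5 [ 0.534 -0.012] [ 0.543 -0.004]
0.09 11 [ 0.534 -0.031] [ 0.558 -0.004]
0.095 6 [ 0.547 -0.037] [ 0.564 -0.02 ]
0.1 15 [ 0.541 -0.038] [ 0.559 -0.021]
0.105 25 [ 0.538 -0.037] [ 0.567 -0.022]
0.11 20 [ 0.538 -0.041] [ 0.566 -0.018]
0.115 19 [ 0.54 -0.04] [ 0.564 -0.027]
0.12 22 [ 0.537 -0.039] [ 0.567 -0.023]
0.125 20 [ 0.538 -0.041] [ 0.567 -0.023]
0.13 15 [ 0.537 -0.04 ] [ 0.564 -0.028]
```

>>> play_rows([
  [0,0,0.003,0],
  [0,0,0.002,0],
  [0,0,0,0],
])

```text
t: 6.52
position: [0.5523, -0.0233, 0.0658]
tool_rot: [-1.849, -2.539, 0.001]
contact_force: [-0.1, -0.4, 0.6]
grip_width: -0.0002
finger_force: 0.0
```

>>> play_rows([
  [0,0,0.002,0],
  [0,0,0.001,0],
  [0,0,0,0],
])

```text
t: 6.77
position: [0.5524, -0.0233, 0.0631]
tool_rot: [-1.849, -2.539, 0.0]
contact_force: [-0.6, -0.8, -0.2]
grip_width: 0.0002
finger_force: 0.0
```

>>> play_rows([
  [0,0,0.002,0],
  [0,0,0.001,0],
  [0,0,0,0],
])

```text
t: 7.02
position: [0.5524, -0.0233, 0.0601]
tool_rot: [-1.849, -2.539, 0.0]
contact_force: [-0.3, 0.3, -0.2]
grip_width: -0.0002
finger_force: 0.0
```

```bash
python3 tip.py
python3 - <<'E'
from h import *
c=cams.camera("scene")
i=c["img"][142:242,235:365];cv2.imwrite("pics/s4.png",cv2.resize(i[:,:,::-1],None,fx=6,fy=6,interpolation=cv2.INTER_CUBIC))
E
```

```text
[ 0.55238168 -0.02334485  0.06011539] [-0.26167148  0.31016837 -0.20608104] [-1.84903817e+00 -2.53925828e+00  3.86316692e-04]
0.075 8 [ 0.535 -0.026] [ 0.555 -0.007]
0.08 4 [ 0.539 -0.033] [ 0.552 -0.009]
0.085 13 [ 0.537 -0.038] [ 0.559 -0.005]
0.09 15 [ 0.534 -0.035] [ 0.566 -0.01 ]
0.095 26 [ 0.538 -0.04 ] [ 0.567 -0.017]
0.1 18 [ 0.537 -0.038] [ 0.563 -0.024]
0.105 21 [ 0.537 -0.04 ] [ 0.567 -0.017]
0.11 20 [ 0.538 -0.039] [ 0.564 -0.024]
0.115 22 [ 0.538 -0.039] [ 0.567 -0.022]
0.12 18 [ 0.537 -0.041] [ 0.573 -0.02 ]
0.125 26 [ 0.534 -0.041] [ 0.575 -0.022]
0.13 30 [ 0.536 -0.042] [ 0.575 -0.013]
```

View pics/s4.png

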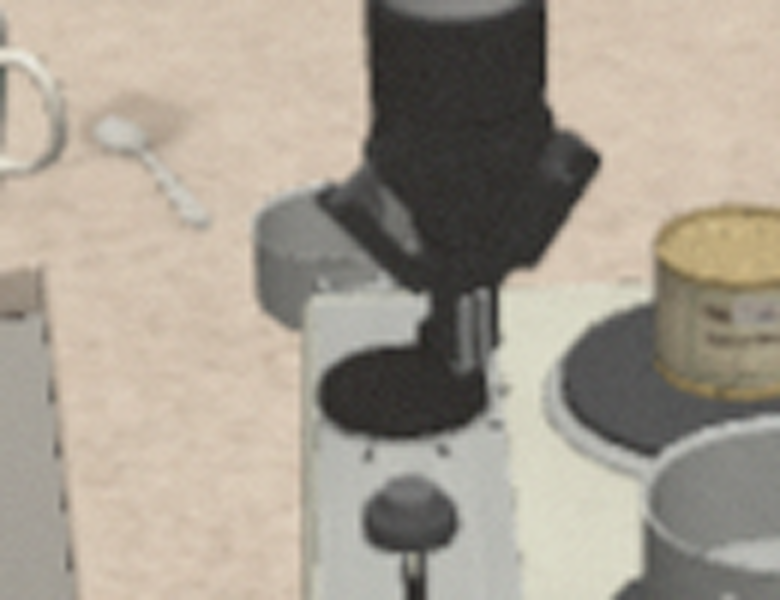

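The fingertip now ends at (468,370), which corresponds to z≈0.081, level with the fin and in front of it. Pushing the left dial counter-clockwise.

>>> play_rows([
  [0.0013,0.0007,0,-0.05],
  [0.0013,0.0008,0,-0.05],
  [0.0013,0.0007,0,-0.05],
  [0.0014,0.0008,0,-0.05],
  [0.0013,0.0007,0,-0.05],
])

```text
t: 7.53
position: [0.5534, -0.0158, 0.0606]
tool_rot: [1.515, 2.752, 0.0]
contact_force: [-0.0, 0.5, -1.1]
grip_width: -0.0002
finger_force: 0.0
```

>>> play_rows([
  [0.0013,0.0007,0,-0.05],
  [0.0013,0.0008,0,-0.05],
  [0.0013,0.0007,0,-0.05],
  [0.0014,0.0008,0,-0.05],
  [0.0013,0.0007,0,-0.05],
])

```text
t: 7.95
position: [0.5527, -0.0091, 0.0607]
tool_rot: [1.16, 2.918, -0.001]
contact_force: [2.4, -3.4, -1.5]
grip_width: -0.0001
finger_force: 2.1
```

>>> play_rows([
  [0.0013,0.0007,0,-0.05],
  [0.0013,0.0008,0,-0.05],
  [0.0013,0.0007,0,-0.05],
])

```text
t: 8.2
position: [0.5516, -0.0052, 0.0608]
tool_rot: [0.938, 2.995, -0.002]
contact_force: [3.2, -2.4, -2.2]
grip_width: -0.0
finger_force: 2.2
```

```bash
cat > fin.py <<'E'
from h import *
c=cams.camera("top");P=cloud(c);s=sensors.observe();print(s["t"],s["position"],s["contact_force"].round(1),s["joint_pos"].round(2))
for n,g in(("L",(.5235,-.0167)),("R",(.5005,-.2345))):
    d=P[...,:2]-g;r=np.hypot(d[...,0],d[...,1])
    f=(r<.042)&(P[...,2]>.083)&(P[...,2]<.1)&(c["depth"]>0)
    if f.any():
        e=d[f].mean(0);print(n,f.sum(),"q est deg",np.degrees(1.465-np.arctan2(e[1],e[0])).round(1),e.round(3))
E
python3 fin.py
```

```text
8.25 [ 0.55124736 -0.00474582  0.0607341 ] [ 1.1 -0.6 -1.2] [-0.07 -0.02  1.61 -0.    1.55 -1.04]
L 26 q est deg 33.5 [0.013 0.015]
R 33 q est deg -2.5 [0.002 0.026]
```

Contact at about 4 N, right where predicted. Continuing.

>>> play_rows([
  [0.0013,0.0007,0,-0.05],
  [0.0013,0.0008,0,-0.05],
  [0.0013,0.0007,0,-0.05],
])

```text
t: 8.5
position: [0.549, -0.0007, 0.0607]
tool_rot: [0.713, 3.058, -0.001]
contact_force: [1.4, -1.7, -1.0]
grip_width: -0.0003
finger_force: 0.9
```

>>> play_rows([
  [0.0014,0.0008,0,-0.05],
  [0.0013,0.0007,0,-0.05],
  [0.0013,0.0007,0,-0.05],
])

```text
t: 8.75
position: [0.5456, 0.0035, 0.0605]
tool_rot: [-0.481, -3.104, -0.0]
contact_force: [-0.3, 0.1, -0.2]
grip_width: 0.0
finger_force: 0.0
```

>>> play_rows([
  [0.0013,0.0007,0,-0.05],
  [0.0013,0.0007,0,-0.05],
  [0,0,0,0],
])

```text
t: 9.0
position: [0.5436, 0.0056, 0.0606]
tool_rot: [0.326, 3.124, 0.0]
contact_force: [0.5, -0.5, -0.6]
grip_width: 0.0002
finger_force: 0.1
```

```bash
python3 fin.py
```

```text
9.05 [0.54355341 0.00554556 0.06056307] [ 0.5 -0.9  0.8] [-0.05 -0.04  1.63  0.    1.55 -1.41]
L 37 q est deg 4.0 [0.004 0.022]
R 32 q est deg -3.1 [0.001 0.026]
```

Left dial is at off. Backing off, lifting, and moving to the right dial.

>>> play_rows([
  [-0.005,0,0,0],
  [-0.005,0,0,0],
  [0,0,-0.025,0],
  [0,0,-0.025,0],
  [0,0,0,0],
])

```text
t: 9.47
position: [0.5562, 0.0031, 0.1162]
tool_rot: [0.328, 3.116, 0.001]
contact_force: [-0.1, -0.0, 0.8]
grip_width: 0.0003
finger_force: 0.0
```

>>> play_rows([
  [0.0037,-0.0287,0,0],
  [0.0037,-0.0287,0,0],
  [0.0037,-0.0287,0,0],
  [0.0037,-0.0287,0,0],
])

```text
t: 9.8
position: [0.515, -0.107, 0.1104]
tool_rot: [0.328, 3.124, -0.0]
contact_force: [0.6, -0.1, -0.7]
grip_width: 0.0
finger_force: 0.0
```

>>> play_rows([
  [0.0037,-0.0287,0,0],
  [0.0037,-0.0287,0,0],
  [0.0037,-0.0287,0,0],
  [0.0037,-0.0287,0,0],
])

```text
t: 10.13
position: [0.4765, -0.2167, 0.1104]
tool_rot: [0.329, 3.124, -0.0]
contact_force: [0.1, -0.5, 0.4]
grip_width: -0.0002
finger_force: 0.0
```

>>> play_rows([
  [0,0,0,-0.111],
  [0,0,0,-0.111],
  [0,0,0,-0.111],
  [0,0,0,-0.111],
  [0,0,0,-0.111],
])

```text
t: 10.55
position: [0.4771, -0.2156, 0.1103]
tool_rot: [0.547, -3.094, -0.0]
contact_force: [-0.1, -0.3, -0.1]
grip_width: 0.0001
finger_force: 0.0
```

>>> play_rows([
  [0,0,0,0],
  [0,0,0,0],
  [0,0,0,0],
])

```text
t: 10.8
position: [0.477, -0.2152, 0.1104]
tool_rot: [0.536, -3.096, -0.0]
contact_force: [0.5, 0.4, -1.2]
grip_width: 0.0002
finger_force: 0.0
```

```bash
python3 fin.py; python3 tip.py
```

```text
10.85 [ 0.4769531  -0.21518801  0.11038402] [ 0.2 -0.2  0.5] [-0.49 -0.11  1.61  0.    1.65 -2.4 ]
L 33 q est deg -2.4 [0.002 0.025]
[ 0.4769531  -0.21518801  0.11038402] [ 0.23576705 -0.16920964  0.50632872] [ 5.36677030e-01 -3.09540405e+00 -1.33999373e-04]
0.075 13 [ 0.468 -0.235] [ 0.501 -0.208]
0.085 1 [ 0.5   -0.222] [ 0.5   -0.222]
0.09 2 [ 0.5  -0.22] [ 0.501 -0.216]
0.13 5 [ 0.472 -0.226] [ 0.483 -0.219]
```

>>> play_rows([
  [0,0,0.02,0],
  [0,0,0.015,0],
  [0,0,0.01,0],
  [0,0,0.005,0],
  [0,0,0,0],
])

```text
t: 11.32
position: [0.4762, -0.2148, 0.0591]
tool_rot: [0.54, -3.093, -0.002]
contact_force: [-1.0, 0.3, -0.2]
grip_width: 0.0003
finger_force: 0.0
```

>>> play_rows([
  [-0.0013,0.0007,0,0.05],
  [-0.0013,0.0008,0,0.05],
  [-0.0013,0.0007,0,0.05],
  [-0.0014,0.0008,0,0.05],
  [-0.0013,0.0007,0,0.05],
])

```text
t: 11.73
position: [0.483, -0.2102, 0.0618]
tool_rot: [-0.146, 3.137, -0.002]
contact_force: [-0.1, 0.7, 0.2]
grip_width: 0.0003
finger_force: 0.0
```

>>> play_rows([
  [-0.0013,0.0007,0,0.05],
  [-0.0013,0.0008,0,0.05],
  [-0.0013,0.0007,0,0.05],
  [-0.0014,0.0008,0,0.05],
  [-0.0013,0.0007,0,0.05],
])

```text
t: 12.15
position: [0.4895, -0.2065, 0.0618]
tool_rot: [0.246, 3.131, -0.001]
contact_force: [-3.2, 1.3, -0.4]
grip_width: -0.0001
finger_force: 1.2
```

>>> play_rows([
  [-0.0013,0.0007,0,0.05],
  [-0.0013,0.0008,0,0.05],
  [-0.0013,0.0007,0,0.05],
  [-0.0014,0.0008,0,0.05],
  [-0.0013,0.0007,0,0.05],
])

```text
t: 12.57
position: [0.4961, -0.2042, 0.0618]
tool_rot: [-0.634, -3.077, -0.0]
contact_force: [-2.8, 1.7, 2.0]
grip_width: 0.0
finger_force: 1.7
```

>>> play_rows([
  [-0.0013,0.0007,0,0.05],
  [-0.0013,0.0008,0,0.05],
  [-0.0013,0.0007,0,0.05],
  [-0.0014,0.0008,0,0.05],
  [-0.0013,0.0007,0,0.05],
])

```text
t: 12.98
position: [0.5045, -0.2046, 0.0618]
tool_rot: [1.012, 2.972, -0.0]
contact_force: [0.4, 0.2, 0.3]
grip_width: -0.0001
finger_force: 0.0
```

```bash
python3 fin.py
```

```text
13.0333 [ 0.50463975 -0.2046159   0.06182454] [-0.6  0.2  0. ] [-0.45 -0.04  1.62  0.    1.55 -1.36]
L 30 q est deg -1.9 [0.002 0.025]
R 3 q est deg -23.5 [-0.009  0.029]
```

>>> play_rows([
  [-0.0013,0.0007,0,0.05],
  [-0.0013,0.0008,0,0.05],
  [-0.0013,0.0007,0,0.05],
  [-0.0014,0.0008,0,0.05],
  [-0.0013,0.0007,0,0.05],
])

```text
t: 13.45
position: [0.511, -0.2057, 0.0614]
tool_rot: [-1.374, -2.825, -0.001]
contact_force: [-2.8, 3.6, 2.2]
grip_width: 0.0002
finger_force: 2.1
```

>>> play_rows([
  [-0.0013,0.0007,0,0.05],
  [-0.0013,0.0008,0,0.05],
  [-0.0013,0.0007,0,0.05],
  [-0.0014,0.0008,0,0.05],
  [-0.0013,0.0007,0,0.05],
])

```text
t: 13.87
position: [0.518, -0.2093, 0.0616]
tool_rot: [1.715, 2.632, 0.001]
contact_force: [-1.7, 3.0, 1.3]
grip_width: 0.0003
finger_force: 0.9
```

>>> play_rows([
  [-0.0013,0.0007,0,0.05],
  [-0.0013,0.0008,0,0.05],
  [-0.0013,0.0007,0,0.05],
  [-0.0014,0.0008,0,0.05],
  [-0.0013,0.0007,0,0.05],
])

```text
t: 14.28
position: [0.5238, -0.2151, 0.0616]
tool_rot: [2.029, 2.396, 0.001]
contact_force: [-1.0, 0.3, -0.1]
grip_width: 0.0001
finger_force: 0.0
```

>>> play_rows([
  [-0.0013,0.0007,0,0.05],
  [-0.0013,0.0008,0,0.05],
  [-0.0013,0.0007,0,0.05],
  [-0.0014,0.0008,0,0.05],
  [-0.0013,0.0007,0,0.05],
])

```text
t: 14.7
position: [0.5277, -0.2201, 0.0615]
tool_rot: [-2.312, -2.126, -0.003]
contact_force: [-1.1, 4.6, 0.9]
grip_width: -0.0002
finger_force: 2.2
```

```bash
python3 fin.py
```

```text
14.75 [ 0.5278207  -0.22054075  0.06152564] [-1.7  2.4  1.5] [-0.46  0.04  1.55  0.    1.55 -0.37]
L 31 q est deg -2.5 [0.002 0.025]
R 27 q est deg 87.7 [ 0.022 -0.001]
```

>>> play_rows([
  [-0.0013,0.0007,0,0.05],
  [-0.0013,0.0008,0,0.05],
  [-0.0013,0.0007,0,0.05],
  [-0.0014,0.0008,0,0.05],
  [-0.0013,0.0007,0,0.05],
])

```text
t: 15.17
position: [0.5303, -0.2283, 0.0615]
tool_rot: [2.558, 1.822, 0.001]
contact_force: [-0.1, 0.1, -0.4]
grip_width: 0.0003
finger_force: 0.1
```

>>> play_rows([
  [-0.0013,0.0007,0,0.05],
  [-0.0013,0.0008,0,0.05],
  [-0.0013,0.0007,0,0.05],
  [-0.0014,0.0008,0,0.05],
  [-0.0013,0.0007,0,0.05],
])

```text
t: 15.58
position: [0.5309, -0.2361, 0.0614]
tool_rot: [2.766, 1.488, 0.001]
contact_force: [1.3, 2.9, -0.5]
grip_width: -0.0004
finger_force: 1.3
```

>>> play_rows([
  [-0.0013,0.0007,0,0.05],
  [-0.0013,0.0008,0,0.05],
  [-0.0013,0.0007,0,0.05],
  [-0.0014,0.0008,0,0.05],
  [-0.0013,0.0007,0,0.05],
])

```text
t: 16.0
position: [0.5301, -0.2423, 0.0614]
tool_rot: [-2.93, -1.133, -0.004]
contact_force: [1.3, 5.2, -0.1]
grip_width: -0.0003
finger_force: 2.1
```

>>> play_rows([
  [-0.0013,0.0007,0,0.05],
  [-0.0013,0.0008,0,0.05],
  [-0.0013,0.0007,0,0.05],
])

```text
t: 16.25
position: [0.5282, -0.247, 0.0614]
tool_rot: [3.007, 0.91, 0.003]
contact_force: [1.0, 1.3, 0.0]
grip_width: -0.0001
finger_force: 0.6
```

```bash
python3 fin.py
```

```text
16.3 [ 0.52791033 -0.2475731   0.06130405] [-0.2 -1.5 -0.2] [-0.5   0.07  1.52  0.    1.55  0.49]
L 32 q est deg -2.2 [0.002 0.025]
R 37 q est deg 143.4 [ 0.013 -0.022]
```

>>> play_rows([
  [-0.0013,0.0007,0,0.05],
  [-0.0013,0.0008,0,0.05],
  [-0.0013,0.0007,0,0.05],
  [0,0,0,0],
  [0,0,0,0],
])

```text
t: 16.72
position: [0.5254, -0.2516, 0.061]
tool_rot: [3.065, 0.686, 0.001]
contact_force: [-0.4, -0.2, -0.2]
grip_width: 0.0002
finger_force: 0.0
```

```bash
python3 fin.py
```

```text
16.7667 [ 0.52541982 -0.25153609  0.06085256] [-0.7  0.1 -0.1] [-0.5   0.07  1.52 -0.    1.55  0.63]
L 32 q est deg -2.5 [0.002 0.025]
R 41 q est deg 160.0 [ 0.006 -0.025]
```

Right dial is at four. Retreating and going over to the button.

>>> play_rows([
  [0.005,0,0,0],
  [0.005,0,0,0],
  [0,0,-0.025,0],
  [0,0,-0.025,0],
  [0,0,0,0],
])

```text
t: 17.18
position: [0.537, -0.2478, 0.1165]
tool_rot: [3.061, 0.683, 0.01]
contact_force: [-0.8, -0.2, 1.9]
grip_width: 0.0004
finger_force: 0.0
```

>>> play_rows([
  [0.0063,-0.0239,0,0],
  [0.0063,-0.0239,0,0],
  [0.0063,-0.0239,0,0],
  [0.0063,-0.0239,0,0],
  [0.0063,-0.0239,0,0],
])

```text
t: 17.6
position: [0.5122, -0.1242, 0.1104]
tool_rot: [-3.066, -0.683, -0.0]
contact_force: [-0.9, 0.4, -0.2]
grip_width: -0.0002
finger_force: 0.0
```

>>> play_rows([
  [0,0,0.02,0],
  [0,0,0.015,0],
  [0,0,0.005,0],
  [0,0,0,0],
  [0,0,0,0],
])

```text
t: 18.02
position: [0.5124, -0.1255, 0.0707]
tool_rot: [-3.066, -0.683, 0.0]
contact_force: [0.5, 0.1, 0.5]
grip_width: 0.0003
finger_force: 0.0
```

```bash
python3 fin.py; python3 tip.py
```

```text
18.0667 [ 0.51273967 -0.12572354  0.07133827] [-0.   0.3  0. ] [-0.3  -0.09  1.65  0.    1.57  0.83]
L 27 q est deg -2.6 [0.001 0.023]
R 31 q est deg 162.6 [ 0.005 -0.026]
[ 0.51273967 -0.12572354  0.07133827] [-0.00475614  0.28802798  0.0325342 ] [3.06618479e+00 6.82082977e-01 1.42358324e-03]
0.075 22 [ 0.502 -0.143] [ 0.529 -0.128]
0.08 36 [ 0.502 -0.137] [ 0.525 -0.115]
0.085 3 [ 0.507 -0.139] [ 0.521 -0.124]
0.09 4 [ 0.51  -0.135] [ 0.52  -0.129]
0.095 12 [ 0.501 -0.138] [ 0.525 -0.128]
0.1 16 [ 0.501 -0.139] [ 0.522 -0.12 ]
0.105 19 [ 0.502 -0.141] [ 0.525 -0.123]
0.11 18 [ 0.502 -0.142] [ 0.525 -0.126]
0.115 18 [ 0.501 -0.142] [ 0.525 -0.127]
0.12 20 [ 0.502 -0.146] [ 0.525 -0.128]
0.125 19 [ 0.501 -0.145] [ 0.523 -0.116]
0.13 8 [ 0.498 -0.141] [ 0.513 -0.12 ]
```

>>> play_rows([
  [0,0,0.005,0],
  [0,0,0.003,0],
  [0,0,0,0],
])

```text
t: 18.37
position: [0.5119, -0.1256, 0.0618]
tool_rot: [-3.066, -0.682, 0.001]
contact_force: [-0.3, -0.6, -0.4]
grip_width: 0.0
finger_force: 0.0
```

>>> play_rows([
  [0,0,0.002,0],
  [0,0,0,0],
])

```text
t: 18.53
position: [0.5123, -0.1256, 0.0604]
tool_rot: [3.066, 0.682, 0.0]
contact_force: [-0.6, -0.0, 1.9]
grip_width: -0.0001
finger_force: 0.8
```

>>> play_rows([
  [0,0,0.002,0],
  [0,0,0,0],
])

```text
t: 18.7
position: [0.5124, -0.1256, 0.0586]
tool_rot: [3.066, 0.682, 0.001]
contact_force: [-0.5, -0.3, 2.4]
grip_width: -0.0001
finger_force: 1.3
```

>>> play_rows([
  [0,0,0.001,0],
  [0,0,0,0],
])

```text
t: 18.87
position: [0.5124, -0.1256, 0.0577]
tool_rot: [3.066, 0.682, 0.001]
contact_force: [-0.3, -1.0, 2.5]
grip_width: 0.0001
finger_force: 1.5
```

>>> play_rows([
  [0,0,0.002,0],
  [0,0,0,0],
])

```text
t: 19.03
position: [0.5123, -0.1256, 0.0556]
tool_rot: [3.066, 0.682, 0.001]
contact_force: [-0.4, -1.0, 4.8]
grip_width: -0.0
finger_force: 2.2
```

>>> play_rows([
  [0,0,0.001,0],
  [0,0,0,0],
])

```text
t: 19.2
position: [0.5124, -0.1256, 0.0548]
tool_rot: [3.066, 0.682, 0.001]
contact_force: [-0.7, -0.2, 4.4]
grip_width: 0.0001
finger_force: 2.4
```

>>> play_rows([
  [0,0,0.001,0],
  [0,0,0,0],
])

```text
t: 19.37
position: [0.5124, -0.1257, 0.0547]
tool_rot: [3.066, 0.682, 0.001]
contact_force: [-3.8, -0.1, 8.8]
grip_width: -0.0005
finger_force: 4.4
```

Bottomed out: the force jumped to 8.8 N with no further travel. Releasing and lifting.

>>> play_rows([
  [0,0,-0.01,0],
  [0,0,-0.03,0],
  [0,0,-0.04,0],
  [0,0,-0.04,0],
  [0,0,-0.02,0],
])

```text
t: 19.78
position: [0.5131, -0.1256, 0.1988]
tool_rot: [3.064, 0.682, 0.008]
contact_force: [0.8, 0.1, 1.1]
grip_width: -0.0
finger_force: 0.0
```

>>> play_rows([
  [0,0,0,0],
  [0,0,0,0],
  [0,0,0,0],
  [0,0,0,0],
  [0,0,0,0],
])

```text
t: 20.2
position: [0.5115, -0.1252, 0.1914]
tool_rot: [-3.065, -0.682, 0.005]
contact_force: [-0.1, 0.9, 0.1]
grip_width: 0.0
finger_force: 0.0
```

```bash
python3 fin.py
python3 - <<'E'
from h import *
c=cams.camera("scene");P=cloud(c)
m=(np.hypot(P[...,0]-.513,P[...,1]+.127)<.012)&(P[...,2]>.065)&(P[...,2]<.09);print("btn z",np.percentile(P[m][:,2],[50,90]),m.sum())
i=c["img"][150:300,240:440];cv2.imwrite("pics/s5.png",cv2.resize(i[:,:,::-1],None,fx=4,fy=4,interpolation=cv2.INTER_CUBIC))
E
```

```text
20.25 [ 0.5116058  -0.12526241  0.19169835] [-0.2  0.  -0.5] [-0.3  -0.11  1.46  0.    1.79  0.83]
L 34 q est deg -2.9 [0.001 0.025]
R 32 q est deg 163.2 [ 0.005 -0.026]
btn z [0.07947519 0.08347086] 66
```

View pics/s5.png

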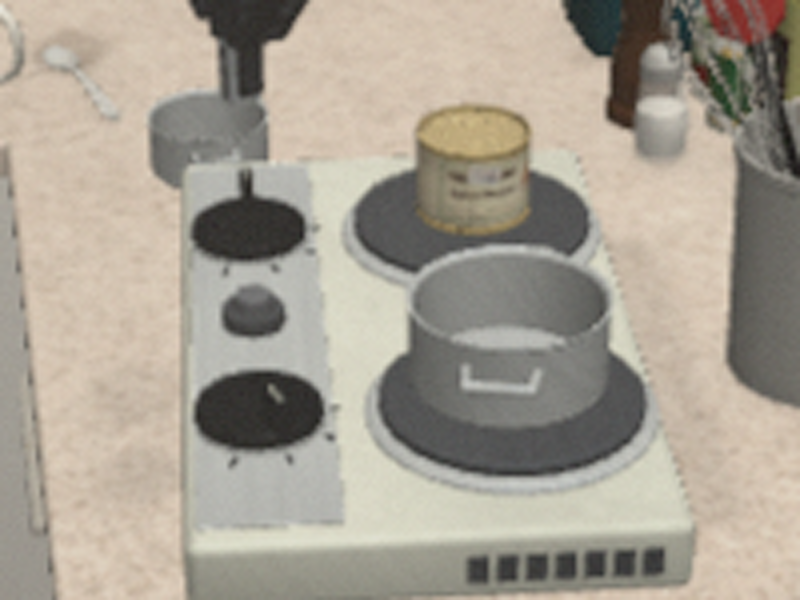

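The left fin points at the dot (245,180). The right fin's inlay at (275,393) runs toward mark four at (290,460); measured about 161° against 160°. The button cap at (253,300) is back up, and pot and tin haven't moved. Handing in.

```bash
python3 -c "
from rig import close_job
print(close_job())"
```

```text
the job is handed in; nothing more can be done
None
```

I handed the job in; no verdict came back. My last check showed the right dial (saucepan's plate) at mark four, the left dial at off, and the start button pressed and back up, with pot and tin where they were.

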